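# Clamp the glued push blocks and close up the glue station

## Robot

A 6-joint arm with a two-finger parallel gripper is mounted at the origin on the work surface. World frame = base frame: x ahead of the robot, y to its left, z up, the work surface at z = 0. Lengths are in mm, angles in rad, forces in N, time in s.
With the tool pointing down it reaches from about 375 to 900 mm from the base axis. Payload 3.1 kg.
Tool frame: the origin (TCP) lies at the centre of the arm's flange, where the gripper is bolted on; the fingertips stand r.tip_reach ahead of it and the grasp point (between the pads) lies 164 mm ahead of it (r.tip_reach is the distance from the TCP to the fingertips, in mm); z points along the fingers, y is the line along which they close (so a half turn about z gives the same grasp; the last joint's range is limited). The gripper opens to 87 mm and grips with 3 to 60 N. Pads are 19 mm wide; open, the fingers measure 117 mm over their backs; the gripper's body (75 mm by 190 mm) begins 51 mm behind the grasp point.
Start: joints at [-1.343, 0.527, 1.433, -0, 1.181, -0.178], TCP at [247.315, -573.963, 404.748] pointing down, gripper open.
Joint ranges: [-3.08, 3.08], [-0.75, 2.2], [0.22, 2.44], [-1.43, 4.57], [0, 2.65], [-2.85, 2.85]. Speed limits (rad/s): [2.79, 2.79, 3.14, 3.14, 3.14, 3.14].

## Interface

Orientations are given as [roll, pitch, yaw] about the fixed x, y, z axes, in that order (R = Rz(yaw) Ry(pitch) Rx(roll)).
In Python, from cell import r gives the robot as it stands.
- The arm moves only by the shell command python3 -m crank 'ROWS' [FORCE]. ROWS is JSON, one flat list of numbers, 7 for each row, row after row: the opening, from 0 (shut) to 1 (fully open), then the shift along the world's x, y, z each as a share of 25 cm, from -1 to 1, then the turn, a rotation vector about the world's x, y, z each as a share of pi rad, from -1 to 1. In form: [gripper, dx, dy, dz, wx, wy, wz, gripper, dx, dy, dz, wx, wy, wz, ...]. A call has 1 to 8 rows; each row shifts and turns the commanded pose from where the row before left it; what a row does not reach is not made up. A row lasts 1/10 s, in which the tool goes at most 50 mm and 8.59 degrees, less where a joint would pass 70% of its speed; a pose out of reach is approached as far as the arm can. A call with a number of a shift or a turn outside -1 to 1 is refused whole. A call with a gripper value outside its range is refused whole. The fingers move at their own pace and stop on an object; FORCE is the grip in N (left out, the last holds). Time passes only in rows, so rows that do not move let the fingers close. It gives the time, the measured TCP pose, the force, the opening and the grip force at its end, in the units of the state.
- r.observe(): the state, without advancing time (a new reading comes with each control period).
- r.grab_frame(name): name is "side" or "top"; returns (picture, depth): 420x560x3 uint8, red, green, blue; 420x560 float32, mm along the optical axis (not along the pixel's ray), 0 where there is no reading.
- r.get_calibration(name): a dict with "fx", "fy", "cx", "cy" (pixels), "origin" and "attitude" of the camera in the world. Camera axes: x right, y up, looking along -z (the intrinsics and any distortion apply to the point x, -y, -z); pixel columns grow to the right and rows downward; lengths in mm; the calibration is good to about 2 mm. A picture is of the moment at which its call begins. get_calibration takes no time and is no camera call.
- r.finish_job(): hands the job in; it is judged then, once.
The state is a dict: "time": time; "q": joint angles; "joint_velocities": joint speeds; "effort": joint torques, N m; "position": TCP position; "ee_rot": TCP orientation; "contact_force": force on the tool from outside, world axes, zero at the start; "moment": the same for the moment, N m; "opening": finger opening in mm; "finger_force": force on a finger pad.
Only numpy, scipy, OpenCV 4.12 (cv2) and the standard library are available. Lean on these libraries where they do the work, as an engineer would, in place of code of your own. Each camera call takes 0.05 s, during which the arm holds its last target. There are 200 camera calls.

## Task

Set every push block on the bench flat into the press, side by side and lengthways between jaw and fence, and only then turn the red tension knob clockwise until the needle of the sprung jaw stands in the green mark, never letting it run into the red, so that all the blocks are clamped against the fence. Close up the glue station too: screw both orange caps fully home and lay the glue spreader flat in the green tray. Leave the other things on the bench where they are.

Things in the scene. Friction and masses are not known exactly. Their poses are not given: they have to be found in the camera images.
- press: Fixed clamping press, dark steel bed plate 300 (x) x 200 (y) x 12 mm; origin at its underside centre, on the bench. Its x points from knob end (near robot) to the blue fence (inner face x = +115 mm, top 42 mm above bench). A sprung aluminium jaw (172 mm wide, top at 38 mm) faces it: face at x = -1 mm with knob at 0 (opening 116 mm). Blue side cheeks, 183 mm apart, tops at 36 mm
- bay_middle (a point): centre of the press opening (knob at 0), on top of the bed plate, 12 mm above the bench. Two yellow lines part three bays side by side, their centres at y = +58, 0 and -58 mm from this point; no walls between them. Axes as the press
- knob (a joint): angle of the tension knob, rad, 0 to 9.5, growing clockwise seen from above. Each rad clockwise drives the carriage (grey bar behind the jaw, pushing it through springs) 5 mm towards the fence. Turning takes about 0.2 to 0.3 N m; it stays where it is left
- knob_grip (a point): height to grip the tension knob, on its vertical axis: the red bar is 62 mm long, 16 mm wide, 34 mm high (its top 14 mm above this point, a 60 mm black disc 20 mm below it). The bar lies along this point's x axis, which turns with the knob
- jaw (a joint): spring deflection, m, 0 (slack) to 0.027: how far the jaw is pushed back on the carriage; 0.8 N/mm. A black needle on the jaw moves over the carriage's white scale plate: its tip is mid green mark (7 mm wide) at 0.014, in the green from 0.0105 to 0.0175, in the red beyond 0.023. Near 0 until the blocks touch both jaw and fence
- needle_tip (a point): tip of the black needle (end nearest the robot), on the left side of the press
- green_mark (a point): centre of the green mark on the white scale plate; it travels with the carriage. The needle tip is 14 mm beyond it (+x of the press) with the springs slack
- cap_a (a joint): angle of the orange screw cap of the glue pot nearer the robot, rad: 0 = screwed fully home (stop), up to 2.4 open; clockwise from above closes. Captive: it turns but does not lift. Needs under 0.1 N m. Home, the black line on its bar points to the black dot on the pot
- cap_a_grip (a point): height to grip that cap, on its vertical axis: its orange bar is 50 mm long, 14 mm wide, 30 mm high (top 9 mm above this point, a 52 mm disc 20 mm below it). The bar lies along this point's x axis, which turns with the cap
- cap_b (a joint): as cap_a, for the pot farther from the robot (116 mm farther along the station's x)
- cap_b_grip (a point): as cap_a_grip, for cap_b
- station: Fixed glue station: wooden board 240 (x) x 185 (y) x 10 mm on the bench with two square white-and-yellow glue pots (70 mm, tops 72 mm above the bench, held fast) at x = -58 and +58 mm, y = -55 mm, and a green tray on its +y side. Origin: centre of the board's underside
- tray (a point): on the floor (14 mm above the bench) at the centre of the green tray of the station; the tray is 222 x 90 mm inside, longer along this point's x axis, its rim 8 mm above the floor, 22 mm above the bench
- spreader: loose glue spreader, 150 mm long along its x, lying flat: blue handle 95 x 20 x 36 mm high whose centre is at x = -27 mm, and a thin grey blade 55 x 44 x 5 mm at the +x end. Origin on the underside, at mid length
- block_a: saw push block (two or three of the three are there; state None if absent): pale wooden sole 100 (x) x 46 (y) x 24 mm with dark end lippings, and a brown grip rib on top, 62 (x) x 22 (y) x 36 mm, so 60 mm high in all; 180 g or so. Origin: centre of the underside
- block_b: saw push block (two or three of the three are there; state None if absent): pale wooden sole 100 (x) x 46 (y) x 24 mm with dark end lippings, and a brown grip rib on top, 62 (x) x 22 (y) x 36 mm, so 60 mm high in all; 180 g or so. Origin: centre of the underside
- block_c: saw push block (two or three of the three are there; state None if absent): pale wooden sole 100 (x) x 46 (y) x 24 mm with dark end lippings, and a brown grip rib on top, 62 (x) x 22 (y) x 36 mm, so 60 mm high in all; 180 g or so. Origin: centre of the underside
- offcut: bystander: plywood offcut 80 x 60 x 18 mm lying among the push blocks
- tape: bystander: yellow tape measure, 68 x 40 x 62 mm, beyond the press
- mug: bystander: blue mug, 82 mm across, 92 mm high, beyond the press
- hammer: bystander: hammer, 260 mm long, lying at the right of the bench
- screwdriver: bystander: red screwdriver, 200 mm long, lying left of the press, beyond the station
- drill: bystander: red cordless drill, 200 mm high, standing on its battery on the right
There are look-alikes about, which are no part of the job. Leave any pink look-alike of the block_c alone.

How it is judged:
By the outcome, as a careful person would: the job done as asked, in the order asked, and still so for the second after the job is handed in, with the robot touching nothing.
Of block_a, block_b, block_c only 2 to 3 are there at a start; the rules pass over those that are not, and their reading is None.
At some moment in a run one of block_a, block_b, block_c, spreader may be knocked a few centimetres aside while the robot is not near it.
Once in a run the grip may slacken for a moment while it holds something.
It also fails if it takes over 208 s, if anything falls off the work surface, if the arm or the gripper's body presses on something with over 40 N, if the wrist force passes 120 N, or if a joint passes its speed limit or range.

## Working session

There is one attempt and no reset: what is moved stays moved. The work goes in short steps, Python scripts to look and compute and a shell command to move; the robot and the scene stay as the last step left them, time stands still between calls to the robot, and variables do not carry over. Pictures are saved under pics/ and viewed, at most 14 in all, crops included, and the job is handed in when it is done.

```bash
ls; mkdir -p pics; python3 - <<'E'
from cell import r
import cv2,numpy as np
for n in("top","side"):
    p,d=r.grab_frame(n); cv2.imwrite(f"pics/{n}0.png",p[:,:,::-1]); np.save(f"{n}0.npy",d)
    print(n,r.get_calibration(n))
print(r.observe(),r.tip_reach)
E
```

```text
pics
top {'fx': 455.9282604866522, 'fy': 455.9282604866522, 'cx': 283.738634436893, 'cy': 208.85652031184267, 'origin': array([ 388.3364925,  -45.782043 , 1506.0785565]), 'attitude': array([ 0.16218284, -0.01836523, -1.60103143])}
side {'fx': 442.45734515909, 'fy': 442.45734515909, 'cx': 280.8276614839333, 'cy': 210.61473063428403, 'origin': array([ 76.56203112, 997.97858424, 960.61325302]), 'attitude': array([ 9.29594552e-01, -1.75868261e-03, -2.67290413e+00])}
{'time': 0.1, 'q': array([-1.34252095e+00,  5.28390748e-01,  1.43376102e+00, -1.69337333e-05,
        1.18140586e+00, -1.78504986e-01]), 'joint_velocities': array([-0.00055325, -0.00104105, -0.0029135 ,  0.00176633, -0.00153161,
       -0.00112323]), 'effort': array([-4.32867155e-04, -4.40985096e+01, -1.77150607e+01,  6.34253025e-02,
        5.33577183e-02, -4.60626370e-05]), 'position': array([ 247.2367851 , -573.69020243,  403.8625425 ]), 'ee_rot': array([-3.13965613e+00, -3.33491983e-04,  4.06786479e-01]), 'contact_force': array([-0.40242755, -0.55241274, -0.48351837]), 'moment': array([-0.0265052 , -0.06863151,  0.00569443]), 'finger_force': 0.0, 'opening': 87.0153058526286} 182.2
```

View pics/top0.png

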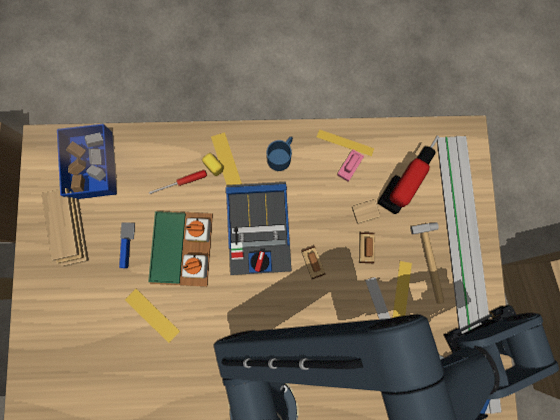

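View pics/side0.png

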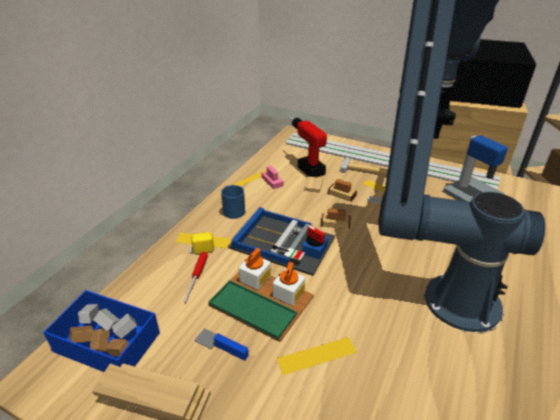

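The top view shows blocks at (313,263) and (367,247). The pink look-alike is at (350,165), the offcut at (366,211), the spreader at (125,245), and the caps at (196,228) and (193,266). The arm may hide a third block. I'll build a helper and measure.

```bash
cat > h.py <<'E'
from cell import r
import cv2,numpy as np
from scipy.spatial.transform import Rotation as R
def cloud(n):
    p,d=r.grab_frame(n); c=r.get_calibration(n)
    v,u=np.mgrid[:420,:560]
    P=np.stack([(u-c['cx'])/c['fx']*d,-(v-c['cy'])/c['fy']*d,-d],-1)
    W=P@R.from_euler('xyz',c['attitude']).as_matrix().T+c['origin']
    W[d==0]=np.nan
    return p,W
def rect(xy):
    (cx,cy),(a,b),t=cv2.minAreaRect(xy.astype(np.float32))
    if a<b: a,b,t=b,a,t+90
    return np.round([cx,cy,a,b,(t+90)%180-90],1)
def box(u0,v0,u1,v1):
    m=np.zeros((420,560),bool); m[v0:v1,u0:u1]=1; return m
def blobs(W,m):
    n,l,s,c=cv2.connectedComponentsWithStats(m.astype(np.uint8))
    for i in range(1,n):
        if s[i,4]>=12:
            k=l==i; q=W[k]; print('px',c[i].round(),'n',s[i,4],'z',np.percentile(q[:,2],[5,50,95]).round(),'mean',q[:,:2].mean(0).round(1),'rect',rect(q[:,:2]))
def st():
    o=r.observe(); print(o['time'],o['position'].round(1),o['ee_rot'].round(3),o['contact_force'].round(1),o['opening'],o['finger_force'])
E
python3 - <<'E'
from h import *
p,W=cloud("top"); np.save('W.npy',W); cv2.imwrite('p.png',p[:,:,::-1])
Z=W[:,:,2]
print('bench',[Z[v,u].round(1) for v,u in((320,60),(150,300),(250,340),(180,400))])
print('blocks high');blobs(W,(Z>42)&(Z<70)&box(295,140,420,290))
print('blocks all');blobs(W,(Z>9)&(Z<70)&box(297,140,385,290))
print('low right');blobs(W,(Z>3)&(Z<70)&box(360,270,420,330))
print('spreader');blobs(W,(Z>25)&(Z<70)&box(110,215,140,275)); blobs(W,(Z>2)&(Z<70)&box(110,215,140,275))
print('station');blobs(W,(Z>84)&box(145,205,216,290));blobs(W,(Z>60)&box(145,205,216,290));blobs(W,(Z>5)&box(145,205,216,290))
print('press');blobs(W,(Z>6)&box(222,178,296,278));blobs(W,(Z>28)&box(222,178,296,278))
cv2.imwrite('pics/crop0.png',np.hstack([cv2.resize(p[175:290,145:300,::-1],None,fx=5,fy=5,interpolation=2)]))
E
```

```text
bench [np.float64(4.7), np.float64(-5.2), np.float64(-2.4), np.float64(182.4)]
blocks high
px [352. 162.] n 125 z [53. 59. 64.] mean [ 774.5 -307.1] rect [ 775.9 -308.2   61.9   21.4  -32.9]
px [391. 195.] n 234 z [43. 45. 50.] mean [ 664.3 -431.4] rect [ 670.6 -450.7  108.7   73.   -32.1]
px [369. 246.] n 149 z [46. 59. 64.] mean [ 496.6 -346.2] rect [ 496.1 -347.    60.8   21.9   -4.5]
px [314. 261.] n 138 z [52. 59. 64.] mean [ 453.6 -168.7] rect [ 453.9 -169.3   60.5   22.3   18.3]
blocks all
px [350. 164.] n 410 z [18. 26. 62.] mean [ 772.  -305.4] rect [ 776.1 -308.2  101.3   45.8  -33.8]
px [382. 199.] n 78 z [15. 40. 47.] mean [ 651.  -403.6] rect [ 657.4 -403.6   53.1   20.3   -3. ]
px [366. 211.] n 437 z [12. 17. 23.] mean [ 617.1 -351.9] rect [ 617.6 -352.8   81.5   60.   -74.5]
px [366. 247.] n 451 z [17. 26. 62.] mean [ 495.5 -343.2] rect [ 497.1 -347.2  100.3   47.2   -4.2]
px [313. 262.] n 451 z [18. 26. 62.] mean [ 453.5 -168. ] rect [ 454.1 -169.5  100.    46.8   18.7]
px [372. 284.] n 80 z [ 9. 12. 15.] mean [ 377.1 -360.1] rect [ 376.  -359.2   43.    33.9   17.5]

[... 1222 characters left out ...]
[565.9 199.2  48.9  48.   44. ]
px [192. 265.] n 186 z [ 84.  92. 118.] mean [451.3 206.7] rect [451.6 207.7  49.6  47.2 -13.7]
px [196. 229.] n 496 z [ 66.  76. 115.] mean [565.  196.3] rect [566.8 199.   70.9  70.8  86.3]
px [193. 265.] n 509 z [ 67.  76. 115.] mean [451.  205.4] rect [451.6 208.2  70.4  69.9  83.9]
px [180. 248.] n 4270 z [ 8. 16. 89.] mean [510.8 258.1] rect [515.1 261.7 252.6 197.3  -4.7]
press
px [258. 228.] n 5416 z [ 8. 15. 59.] mean [570.6   6.9] rect [573.1   7.1 303.7 208.    1.8]
px [255. 221.] n 1473 z [31. 39. 46.] mean [591.   15.5] rect [592.8   6.1 235.8 200.4   2.5]
px [259. 261.] n 451 z [48. 61. 98.] mean [458.7   2.1] rect [459.4   2.6  71.8  62.1 -88.1]
```

View pics/crop0.png

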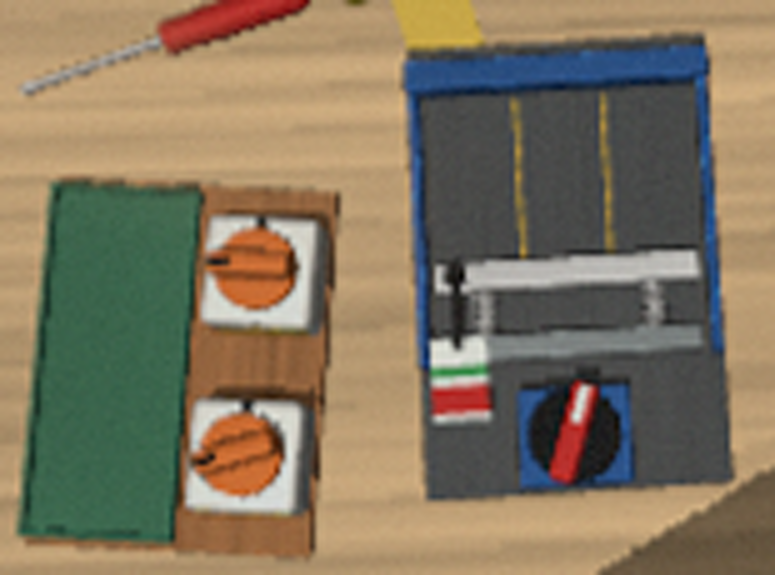

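The crop shows cap lines pointing left, dots at (262,222) and (247,405) on the +x side, and the knob bar at (572,432). Both caps are about 1.6 rad open. Next: swing the arm over block 1 and look again to see whether a third block was hidden.

```bash
python3 -m crank '[1,0.083,0.162,0,0,0,-0.005,1,0.083,0.162,0,0,0,-0.005,1,0.083,0.162,0,0,0,-0.005,1,0.083,0.162,0,0,0,-0.004,1,0.083,0.162,0,0,0,-0.004,1,0.083,0.162,0,0,0,-0.004,1,0.083,0.162,0,0,0,0,1,0.083,0.162,0,0,0,0]' 20
python3 -m crank '[0.6,0.083,0.162,0,0,0,0,0.6,0.08,0.162,0,0,0,0,0.6,0,0,-0.1,0,0,0,0.6,0,0,0,0,0,0]'
python3 - <<'E'
from h import *
st()
p,W=cloud("top"); np.save('W.npy',W); cv2.imwrite('p.png',p[:,:,::-1])
cv2.imwrite('pics/top1.png',p[:,:,::-1])
Z=W[:,:,2]; B=p.astype(int)
blu=(B[...,2]>B[...,0]+40)&(B[...,2]>B[...,1]+20)
grn=(B[...,1]>B[...,0]+20)&(B[...,1]>B[...,2]+5)
print('fence/cheeks');blobs(W,blu&(Z>26)&(Z<55)&box(222,170,296,278))
q=W[blu&(Z>26)&(Z<55)&box(222,170,296,278)][:,:2]; f=q[q[:,0]>660]; 
for nm,s in(('L',q[(q[:,0]<655)&(q[:,1]>50)]),('R',q[(q[:,0]<655)&(q[:,1]<-50)])): 
    print(nm,len(s),s.mean(0).round(1),np.polyfit(s[:,0],s[:,1],1).round(4), s[:,0].min(), s[:,0].max())
print('fence',f.mean(0),rect(f))
print('tray');blobs(W,grn&box(140,200,190,295)&(Z<30))
print('jaw', );m=(B.min(2)>140)&(Z>28)&(Z<50)&box(222,200,296,260);blobs(W,m)
print('knob');blobs(W,(B[...,0]>130)&(B[...,1]<70)&box(245,240,280,280))
E
```

```text
time: 0.95
position: [413.8, -248.2, 404.7]
ee_rot: [-3.141, -0.0, 0.322]
contact_force: [0.2, 0.3, 0.2]
opening: 86.8
finger_force: 0.0
time: 1.35
position: [453.6, -166.9, 377.8]
ee_rot: [-3.137, 0.004, 0.325]
contact_force: [-0.3, 0.4, -1.1]
opening: 62.5
finger_force: 0.0
1.35 [ 453.6 -166.9  377.8] [-3.137  0.004  0.325] [-0.3  0.4 -1.1] 62.47553516485945 0.0
fence/cheeks
px [257. 199.] n 590 z [31. 40. 47.] mean [663.7   7.6] rect [609.6   6.8 198.2 195.6   1.6]
px [251. 263.] n 43 z [48. 51. 53.] mean [454.6  30.8] rect [457.7  27.7  56.7  16.   -0.9]
px [268. 255.] n 29 z [48. 53. 55.] mean [478.3 -26.6] rect [473.7 -23.5  28.7  15.9  -1.5]
px [269. 267.] n 23 z [47. 51. 54.] mean [439.  -26.4] rect [442.  -25.9  22.2  15.9  -1.6]
L 78 [576.2 100.1] [3.24000e-02 8.14456e+01] 508.3731221383234 652.5392802203487
R 84 [586.5 -88.2] [ 3.300000e-02 -1.075331e+02] 513.1638879584593 654.8368630829038
fence [695.44436637   9.29004188] [686.5   9.  196.   49.4  89.6]
tray
px [167. 247.] n 2107 z [10. 15. 23.] mean [514.9 303.7] rect [517.  303.  228.3  98.5  -4.6]
jaw
px [261. 228.] n 239 z [33. 38. 43.] mean [565.4  -3.5] rect [562.6  -2.7 152.5  23.1 -87.7]
px [233. 245.] n 25 z [37. 41. 44.] mean [513.4  87.1] rect [ 5.126e+02  8.650e+01  1.650e+01  1.330e+01 -1.000e-01]
knob
```

View pics/top1.png

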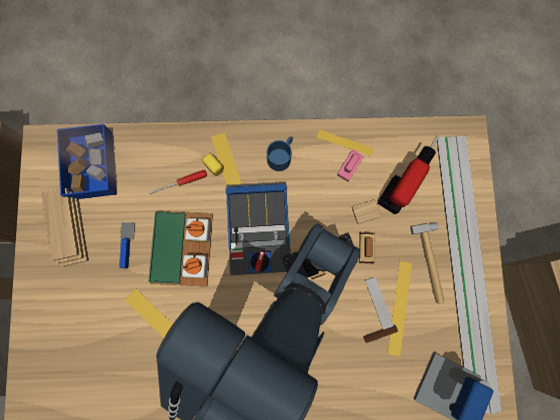

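No third block shows anywhere: (380,320) is a brush and (85,160) is a box of offcuts. So there are two blocks, at (313,263) and (367,247). Both are pale soles with brown ribs and sizes measured at 100x46x60. The pink one at (350,165) and the plywood offcut at (366,211) are ruled out. I'll grasp block 1, and confirm block 2 in an enlarged crop before reaching for it.

```bash
python3 -m crank '[0.6,0,-0.01,-0.16,0,0,0,0.6,0,0,-0.16,0,0,0,0.6,0,0,-0.16,0,0,0,0.6,0,0,-0.1,0,0,0,0.6,0,0,-0.06,0,0,0,0.6,0,0,-0.034,0,0,0,0.6,0,0,0,0,0,0,0.6,0,0,0,0,0,0]' 20
python3 - <<'E'
from h import *
st()
W=np.load('W.npy');p=cv2.imread('p.png')[:,:,::-1].astype(int)
Z=W[...,2]
c,s=np.cos(.0327),np.sin(.0327)
T=np.array([[c,s],[-s,c]])
L=(W[...,:2]-[573,5.7])@T.T
m=(np.abs(L[...,1])<80)
blu=(p[...,2]>p[...,0]+40)&(p[...,2]>p[...,1]+20)
k=m&blu&(Z>30)&(L[...,0]>60); print('fence lx',np.percentile(L[k][:,0],[0,2,5,50,95,98,100]).round(1))
k=m&(Z>5)&(Z<30)&(L[...,0]>0)&~blu;print('bed lx',np.percentile(L[k][:,0],[0,2,50,98,99,100]).round(1),Z[k].mean())
k=m&(p.min(2)>140)&(Z>28)&(Z<50); print('jaw lx',np.percentile(L[k][:,0],[0,5,50,95,100]).round(1))
k=m&(Z>3)&(L[...,0]<-60);print('plate rear',np.percentile(L[k][:,0],[0,1,2,5]).round(1))
k=(np.abs(L)<130).all(-1)&(p[...,0]>150)&(p[...,1]>120)&(p[...,2]<100);print('yellow',L[k][:,1].round(1),Z[k].mean())
E
python3 -m crank '[0,0,0,0,0,0,0,0,0,0,0,0,0,0,0,0,0,0,0,0,0,0,0,0,0,0,0,0,0,0,0,0,0,0,0]' 40
```

```text
time: 2.2
position: [454.3, -172.3, 211.9]
ee_rot: [3.14, -0.001, 0.321]
contact_force: [0.0, -1.6, 0.1]
opening: 52.3
finger_force: 0.0
2.2 [ 454.3 -172.3  211.9] [ 3.14e+00 -1.00e-03  3.21e-01] [ 0.  -1.6  0.1] 52.26439097239468 0.0
fence lx [115.1 115.8 116.2 125.  189.9 201.1 268. ]
bed lx [  4.8   8.1  75.6 336.2 356.2 374.3] 11.896432162514182
jaw lx [-63.  -23.7  -8.5  -0.2   1.3]
plate rear [-509.9 -363.  -359.9 -352.1]
yellow [ -28.5  -27.9  -27.8  -27.6  102.5   29.4   29.2   29.6  104.    30.1
   30.4  -28.6  -28.4  -27.9   29.7   29.5 -108.4  103.8 -104.8  104.1
  127.6  118.3  104.6  108.1  111.7  118.7] 6.779696385299644
time: 2.7
position: [454.2, -171.5, 211.5]
ee_rot: [3.141, -0.0, 0.322]
contact_force: [-0.3, -0.0, 2.5]
opening: 21.5
finger_force: 40.0
```

```bash
python3 -m crank '[0,0,0,0.11,0,0,0,0,0,0,0.11,0,0,0,0,0.118,0.12,0,0,0,-0.015,0,0.118,0.12,0,0,0,-0.015,0,0.118,0.12,0,0,0,-0.015,0,0.118,0.12,0,0,0,-0.015,0,0.118,0.12,0,0,0,-0.016,0,0.118,0.12,0,0,0,-0.016]'
python3 -m crank '[0,0,0,0,0,0,0,0,0,0,0,0,0,0,0,0,0,0,0,0,0]'
```

```text
time: 3.5
position: [631.6, 10.2, 265.6]
ee_rot: [-3.141, 0.002, 0.031]
contact_force: [0.9, -0.9, -2.8]
opening: 21.4
finger_force: 40.0
time: 3.8
position: [629.9, 8.3, 265.5]
ee_rot: [-3.141, 0.003, 0.033]
contact_force: [-0.7, 0.4, -2.2]
opening: 21.8
finger_force: 40.0
```

Position is good. Lowering and releasing.

```bash
python3 -m crank '[0,0,0,-0.08,0,0,0,0,0,0,-0.06,0,0,0,0,0,0,-0.02,0,0,0,0,0,0,-0.006,0,0,0,0,0,0,0,0,0,0]'
python3 -m crank '[0.4,0,0,0,0,0,0,0.4,0,0,0,0,0,0,0.4,0,0,0,0,0,0,0.4,0,0,0.1,0,0,0,0.6,0,0,0.2,0,0,0,0.6,0,0,0.1,0,0,0,0.6,0,0,0,0,0,0]'
python3 - <<'E'
from h import *
p,W=cloud("top");Z=W[...,2]
blobs(W,(Z>9)&(Z<70)&box(350,230,390,262)); blobs(W,(Z>42)&(Z<70)&box(340,230,390,262))
cv2.imwrite('pics/crop2.png',cv2.resize(p[180:290,220:400,::-1],None,fx=4,fy=4,interpolation=2))
E
```

```text
time: 4.3
position: [631.0, 8.1, 224.7]
ee_rot: [-3.142, 0.0, 0.032]
contact_force: [0.7, -0.0, -1.5]
opening: 21.9
finger_force: 40.0
time: 5.0
position: [632.7, 8.5, 330.0]
ee_rot: [3.14, -0.011, 0.033]
contact_force: [0.6, -0.0, -0.5]
opening: 48.7
finger_force: 0.0
px [366. 247.] n 435 z [17. 26. 63.] mean [ 497.4 -343.3] rect [ 500.9 -346.6  102.1   46.8   -5.4]
px [368. 246.] n 152 z [48. 58. 64.] mean [ 496.  -345.9] rect [ 496.  -347.3   61.1   23.    -5.8]
```

View pics/crop2.png

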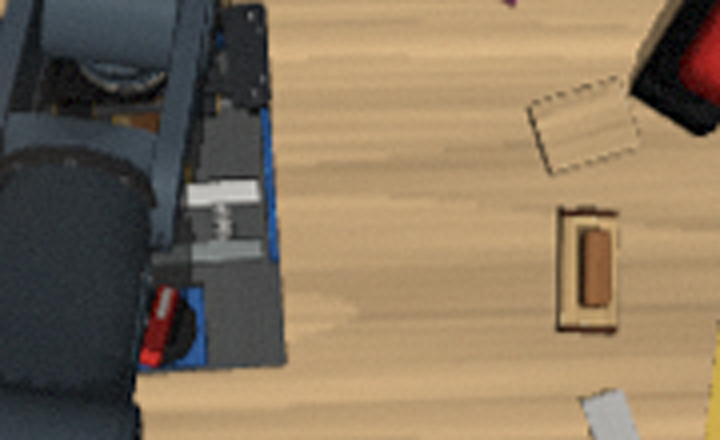

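The block in the crop at (588,270) is the wooden push block with a brown rib. Fetching it.

```bash
python3 -m crank '[0.6,-0.0665,-0.178,0,0,0,-0.0047,0.6,-0.0665,-0.178,0,0,0,-0.0047,0.6,-0.0665,-0.178,0,0,0,-0.0047,0.6,-0.0665,-0.178,0,0,0,-0.0047,0.6,-0.0665,-0.178,0,0,0,-0.0047,0.6,-0.0665,-0.178,0,0,0,-0.0047,0.6,-0.0665,-0.178,0,0,0,-0.0047,0.6,-0.0665,-0.178,0,0,0,-0.0047]'
python3 -m crank '[0.6,0,0,0,0,0,0,0.6,0,0,0,0,0,0,0.6,0,0,-0.1,0,0,0,0.6,0,0,0,0,0,0]'
python3 - <<'E'
from h import *
p,W=cloud("top");Z=W[...,2]
cv2.imwrite('pics/crop3.png',np.hstack([cv2.resize(p[175:275,220:300,::-1],None,fx=5,fy=5,interpolation=2)]))
blobs(W,(Z>54)&(Z<86)&box(225,185,292,240))
E
```

```text
time: 5.85
position: [496.7, -348.7, 323.0]
ee_rot: [-3.139, 0.003, -0.086]
contact_force: [0.4, -0.2, -0.6]
opening: 52.2
finger_force: 0.0
time: 6.25
position: [497.3, -344.9, 296.4]
ee_rot: [-3.136, 0.007, -0.084]
contact_force: [0.4, 1.3, -0.1]
opening: 52.0
finger_force: 0.0
px [256. 207.] n 136 z [63. 71. 77.] mean [629.6  10.5] rect [630.4  10.7  60.9  21.9   2.4]
```

View pics/crop3.png

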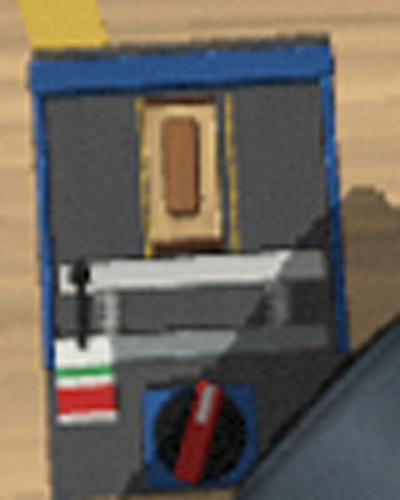

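Block 1 sits flat in the middle bay, crop (182,170), top at 71 mm. Grasping block 2.

```bash
python3 -m crank '[0.6,0,0,-0.16,0,0,0,0.6,0,0,-0.1,0,0,0,0.6,0,0,-0.06,0,0,0,0.6,0,0,-0.02,0,0,0,0.6,0,0,0,0,0,0,0,0,0,0,0,0,0,0,0,0,0,0,0,0,0,0,0,0,0,0,0]'
python3 -m crank '[0,0,0,0,0,0,0,0,0,0,0,0,0,0,0,0,0,0,0,0,0]'
```

```text
time: 7.1
position: [498.3, -347.7, 215.9]
ee_rot: [3.14, -0.002, -0.085]
contact_force: [0.9, -0.2, -0.2]
opening: 35.6
finger_force: 0.0
time: 7.4
position: [498.2, -348.0, 215.4]
ee_rot: [3.14, -0.001, -0.085]
contact_force: [-1.1, -1.0, 3.1]
opening: 22.0
finger_force: 40.0
```

```bash
python3 -m crank '[0,0,0,0.11,0,0,0,0,0,0,0.11,0,0,0,0,0,0,0,0,0,0]'
python3 -m crank '[0,0.067,0.149,0,0,0,0.0047,0,0.067,0.149,0,0,0,0.0047,0,0.067,0.149,0,0,0,0.0047,0,0.067,0.149,0,0,0,0.0047,0,0.067,0.149,0,0,0,0.0047,0,0.067,0.149,0,0,0,0.0047,0,0.067,0.149,0,0,0,0.0047,0,0.067,0.149,0,0,0,0.0047]'
python3 -m crank '[0,0,0,0,0,0,0,0,0,0,0,0,0,0,0,0,0,0,0,0,0]'
```

```text
time: 7.7
position: [499.0, -348.2, 272.6]
ee_rot: [3.138, -0.005, -0.085]
contact_force: [1.2, -1.1, -1.5]
opening: 21.5
finger_force: 40.0
time: 8.5
position: [631.9, -47.6, 267.9]
ee_rot: [-3.141, 0.003, 0.033]
contact_force: [0.9, -0.2, -1.6]
opening: 21.7
finger_force: 40.0
time: 8.8
position: [631.4, -50.0, 268.6]
ee_rot: [-3.141, 0.002, 0.032]
contact_force: [-0.3, -0.2, -2.5]
opening: 21.9
finger_force: 40.0
```

```bash
python3 -m crank '[0,0,0,-0.08,0,0,0,0,0,0,-0.06,0,0,0,0,0,0,-0.02,0,0,0,0,0,0,-0.004,0,0,0,0,0,0,0,0,0,0]'
python3 -m crank '[0.4,0,0,0,0,0,0,0.4,0,0,0,0,0,0,0.4,0,0,0,0,0,0,0.4,0,0,0.1,0,0,0,0.6,0,0,0.2,0,0,0,0.6,0,0,0.2,0,0,0,0.6,0,0,0,0,0,0]'
python3 - <<'E'
from h import *
W=np.load('W.npy');p=cv2.imread('p.png')[:,:,::-1].astype(int);Z=W[...,2]
m=(Z>98)&box(180,215,215,285); blobs(W,m)
m=(p.max(2)<60)&box(180,212,215,285)&(Z>60);blobs(W,m)
k=np.argwhere(m);
for v,u in k: print((u,v),W[v,u].round(0),end=' ')
print()
m=(Z>72)&(Z<110)&(p[...,0]>110)&(p[...,1]<70)&box(245,240,285,285);blobs(W,m)
E
```

```text
time: 9.3
position: [632.1, -50.0, 228.6]
ee_rot: [3.142, -0.0, 0.032]
contact_force: [1.0, 0.0, -1.6]
opening: 21.9
finger_force: 40.0
time: 10.0
position: [634.6, -49.8, 362.2]
ee_rot: [3.137, -0.017, 0.033]
contact_force: [1.0, -0.9, 0.1]
opening: 49.2
finger_force: 0.0
px [194. 227.] n 83 z [109. 114. 119.] mean [566.5 198.3] rect [566.6 198.5  49.6  12.7  87.7]
px [191. 265.] n 83 z [106. 114. 118.] mean [451.3 207.4] rect [451.6 207.9  49.   13.8 -75.8]
(np.int64(197), np.int64(219)) [597. 196.  74.] (np.int64(187), np.int64(227)) [567. 219. 116.] (np.int64(188), np.int64(227)) [567. 216. 116.] (np.int64(189), np.int64(227)) [567. 213. 116.] (np.int64(194), np.int64(255)) [484. 206.  72.] (np.int64(194), np.int64(256)) [481. 206.  67.] (np.int64(187), np.int64(266)) [448. 218. 118.] (np.int64(185), np.int64(267)) [446. 225. 113.]
```

Both blocks are down. Cap B's bar is at 87.7° and needs about 92° clockwise. Cap A's is at 104°, about 109° clockwise. Moving to cap B.

```bash
python3 -m crank '[0.6,-0.033,0.124,0,0,0,0.0397,0.6,-0.033,0.124,0,0,0,0.0397,0.6,-0.033,0.124,0,0,0,0.0397,0.6,-0.033,0.124,0,0,0,0.0397,0.6,-0.033,0.124,0,0,0,0.0397,0.6,-0.033,0.124,0,0,0,0.0397,0.6,-0.033,0.124,0,0,0,0.0397,0.6,-0.033,0.124,0,0,0,0.0397]'
python3 -m crank '[0.6,0,0,0,0,0,0.0397,0.6,0,0,0,0,0,0.0397,0.6,0,0,0,0,0,0.0397,0.6,0,0,0,0,0,0.0397,0.6,0,0,0,0,0,0,0.6,0,0,0,0,0,0]'
python3 - <<'E'
from h import *
st();p,W=cloud("top");Z=W[...,2]
blobs(W,(Z>54)&(Z<86)&box(225,185,295,240))
blobs(W,(Z>18)&(Z<50)&box(232,190,290,227)&(W[...,0]<690)&(W[...,0]>575))
E
```

```text
time: 10.8
position: [565.5, 199.9, 353.8]
ee_rot: [3.141, -0.0, 1.036]
contact_force: [0.6, -0.0, 0.0]
opening: 52.2
finger_force: 0.0
time: 11.4
position: [566.0, 198.6, 353.8]
ee_rot: [3.141, -0.0, 1.527]
contact_force: [-0.9, -0.5, 0.1]
opening: 52.2
finger_force: 0.0
11.4 [566.  198.6 353.8] [ 3.141 -0.     1.527] [-0.9 -0.5  0.1] 52.18544267910703 0.0
px [274. 207.] n 133 z [64. 71. 76.] mean [629.6 -47.2] rect [631.2 -47.3  62.8  21.5   2.9]
px [256. 207.] n 136 z [65. 71. 76.] mean [629.4  10.4] rect [629.9  10.4  60.6  21.7   4.7]
px [254. 207.] n 363 z [24. 36. 43.] mean [637.3  15.5] rect [634.   37.4 113.5  98.7   2.2]
px [286. 208.] n 82 z [24. 36. 42.] mean [632.5 -86.1] rect [632.9 -85.7 110.7   8.8   2.1]
px [274. 210.] n 315 z [30. 36. 42.] mean [625.9 -47.5] rect [630.4 -47.6 112.1  47.5   2.8]
```

```bash
python3 -m crank '[0.6,0,0,-0.15,0,0,0,0.6,0,0,-0.1,0,0,0,0.6,0,0,-0.06,0,0,0,0.6,0,0,-0.02,0,0,0,0.6,0,0,0,0,0,0]'
python3 -m crank '[0,0,0,0,0,0,0,0,0,0,0,0,0,0,0,0,0,0,0,0,0,0,0,0,0,0,0,0,0,0,0,0,0,0,0]' 25
```

```text
time: 11.95
position: [566.0, 198.5, 270.6]
ee_rot: [-3.14, 0.0, 1.529]
contact_force: [0.1, -0.3, 0.4]
opening: 52.3
finger_force: 0.0
time: 12.45
position: [566.1, 198.6, 271.7]
ee_rot: [3.141, -0.0, 1.53]
contact_force: [0.1, -0.2, -0.2]
opening: 20.1
finger_force: 0.0
```

```bash
python3 -m crank '[0,0,0,0,0,0,0,0,0,0,0,0,0,0,0,0,0,0,0,0,0,0,0,0,0,0,0,-0.04,0,0,0,0,0,0,-0.04,0,0,0,0,0,0,-0.04,0,0,0,0,0,0,-0.04,0,0,0,0,0,0,-0.04]'
python3 -m crank '[0,0,0,0,0,0,-0.04,0,0,0,0,0,0,-0.04,0,0,0,0,0,0,-0.04,0,0,0,0,0,0,-0.04,0,0,0,0,0,0,-0.04,0,0,0,0,0,0,-0.04,0,0,0,0,0,0,-0.02,0,0,0,0,0,0,0]'
python3 -c "
from h import *
st();print(r.observe()['moment'])"
```

```text
time: 13.25
position: [566.9, 198.3, 271.5]
ee_rot: [3.139, -0.001, 0.897]
contact_force: [2.3, -1.8, 0.6]
opening: 13.7
finger_force: 25.0
time: 14.05
position: [567.4, 197.3, 271.5]
ee_rot: [3.139, -0.003, 0.084]
contact_force: [2.7, -5.2, 0.5]
opening: 13.6
finger_force: 25.0
14.05 [567.4 197.3 271.5] [ 3.139e+00 -3.000e-03  8.400e-02] [ 2.7 -5.2  0.5] 13.551253398936863 25.000167936086655
[-0.91835864 -0.43249172 -0.0761577 ]
```

```bash
python3 -m crank '[0,0,0,0,0,0,-0.025,0,0,0,0,0,0,-0.02,0,0,0,0,0,0,-0.008,0,0,0,0,0,0,0]'
python3 -c "
from h import *
st();print(r.observe()['moment'])"
python3 -m crank '[0,0,0,0,0,0,-0.01,0,0,0,0,0,0,-0.01,0,0,0,0,0,0,0]'
python3 -c "
from h import *
st();print(r.observe()['moment'])"
```

```text
time: 14.45
position: [567.4, 197.1, 271.5]
ee_rot: [3.139, -0.004, -0.08]
contact_force: [2.8, -5.5, -0.1]
opening: 14.1
finger_force: 25.0
14.45 [567.4 197.1 271.5] [ 3.139 -0.004 -0.08 ] [ 2.8 -5.5 -0.1] 14.055747863528689 24.999707001261413
[-0.97682388 -0.4519697   0.26472998]
time: 14.75
position: [567.4, 197.2, 271.5]
ee_rot: [3.138, -0.004, -0.141]
contact_force: [3.5, -4.7, -0.5]
opening: 14.5
finger_force: 25.0
14.75 [567.4 197.2 271.5] [ 3.138 -0.004 -0.141] [ 3.5 -4.7 -0.5] 14.52293607632384 25.000370414927602
[-0.87685998 -0.52231002  0.64086079]
```

```bash
python3 -m crank '[0.6,0,0,0,0,0,0,0.6,0,0,0,0,0,0,0.6,0,0,0,0,0,0,0.6,0,0,0.15,0,0,0,0.6,0,0,0.18,0,0,0.0416,0.6,-0.1,0,0,0,0,0.0416,0.6,-0.12,0.01,0,0,0,0.0416,0.6,-0.12,0.014,0,0,0,0.0416]'
python3 -m crank '[0.6,-0.12,0.01,0,0,0,0.0416,0.6,0,0.006,0,0,0,0.0416,0.6,0,0,0,0,0,0.0416,0.6,0,0,0,0,0,0.0416,0.6,0,0,0,0,0,0.0416,0.6,0,0,0,0,0,0.0416,0.6,0,0,0,0,0,0.0416,0.6,0,0,0,0,0,0.0416]'
python3 -m crank '[0.6,0,0,0,0,0,0.0416,0.6,0,0,0,0,0,0.0416,0.6,0,0,0,0,0,0.0416,0.6,0,0,0,0,0,0,0.6,0,0,0,0,0,0]'
python3 - <<'E'
from h import *
st();p,W=cloud("top");Z=W[...,2]
m=(Z>98)&(Z<125)&box(180,215,215,250); blobs(W,m)
p,W=cloud("side");Z=W[...,2]
blobs(W,(Z>98)&(Z<125)&(W[...,0]>530)&(W[...,0]<610)&(abs(W[...,1]-199)<45))
E
```

```text
time: 15.55
position: [479.9, 204.7, 354.1]
ee_rot: [-3.141, -0.001, 0.383]
contact_force: [-0.4, 0.1, 0.2]
opening: 52.1
finger_force: 0.0
time: 16.35
position: [450.7, 208.8, 353.7]
ee_rot: [-3.141, -0.0, 1.429]
contact_force: [0.4, -0.5, -0.3]
opening: 52.4
finger_force: 0.0
time: 16.85
position: [450.9, 208.7, 353.7]
ee_rot: [-3.141, -0.0, 1.813]
contact_force: [0.5, 0.3, 0.1]
opening: 52.2
finger_force: 0.0
16.85 [450.9 208.7 353.7] [-3.141 -0.     1.813] [0.5 0.3 0.1] 52.15531795063487 0.0
px [194. 227.] n 91 z [102. 113. 119.] mean [567.1 197.8] rect [566.8 199.   49.6  15.5  -4.2]
px [254. 255.] n 114 z [ 99. 111. 116.] mean [564.4 202.4] rect [565.2 200.4  50.   16.4  -3.3]
```

Cap B is home: its bar is at -4.2° against a target of -4.6°. Now cap A, about 109° clockwise to the stop.

```bash
python3 -m crank '[0.6,0,0,-0.15,0,0,0,0.6,0,0,-0.1,0,0,0,0.6,0,0,-0.06,0,0,0,0.6,0,0,-0.02,0,0,0,0.6,0,0,0,0,0,0]'
python3 -m crank '[0,0,0,0,0,0,0,0,0,0,0,0,0,0,0,0,0,0,0,0,0,0,0,0,0,0,0,0,0,0,0,0,0,0,0,0,0,0,0,0,0,0,0,0,0,0,0,0,0,0,0,0,0,0,0,0]' 25
python3 -m crank '[0,0,0,0,0,0,-0.04,0,0,0,0,0,0,-0.04,0,0,0,0,0,0,-0.04,0,0,0,0,0,0,-0.04,0,0,0,0,0,0,-0.04,0,0,0,0,0,0,-0.04,0,0,0,0,0,0,-0.04,0,0,0,0,0,0,-0.04]'
python3 -m crank '[0,0,0,0,0,0,-0.04,0,0,0,0,0,0,-0.04,0,0,0,0,0,0,-0.04,0,0,0,0,0,0,-0.04,0,0,0,0,0,0,-0.04,0,0,0,0,0,0,-0.04,0,0,0,0,0,0,-0.02,0,0,0,0,0,0,0]'
python3 -c "
from h import *
st();print(r.observe()['moment'])"
python3 -m crank '[0,0,0,0,0,0,-0.015,0,0,0,0,0,0,-0.015,0,0,0,0,0,0,-0.01,0,0,0,0,0,0,0]'
python3 -c "
from h import *
st();print(r.observe()['moment'])"
```

```text
time: 17.45
position: [451.0, 208.5, 270.8]
ee_rot: [-3.14, -0.0, 1.815]
contact_force: [-0.0, -0.4, -0.1]
opening: 52.1
finger_force: 0.0
time: 18.25
position: [450.3, 208.4, 271.3]
ee_rot: [-3.139, -0.0, 1.816]
contact_force: [-4.4, -1.3, 4.9]
opening: 13.9
finger_force: 25.0
time: 19.05
position: [451.9, 208.0, 271.4]
ee_rot: [3.139, -0.001, 0.807]
contact_force: [0.9, -5.4, 1.5]
opening: 13.5
finger_force: 25.0
time: 19.85
position: [452.6, 206.7, 271.4]
ee_rot: [3.137, -0.003, -0.005]
contact_force: [2.4, -12.5, 1.7]
opening: 14.0
finger_force: 25.0
19.85 [452.6 206.7 271.4] [ 3.137e+00 -3.000e-03 -5.000e-03] [  2.4 -12.5   1.7] 13.967996978767896 25.000747377052903
[-2.07624848 -0.36762272 -0.00936109]
time: 20.25
position: [452.6, 206.6, 271.4]
ee_rot: [3.137, -0.004, -0.127]
contact_force: [2.8, -11.5, 1.7]
opening: 14.3
finger_force: 25.0
20.25 [452.6 206.6 271.4] [ 3.137 -0.004 -0.127] [  2.8 -11.5   1.7] 14.279409058396709 25.000703930854797
[-2.09289941 -0.39241011  0.59322432]
```

```bash
python3 -m crank '[0.6,0,0,0,0,0,0,0.6,0,0,0,0,0,0,0.6,0,0,0,0,0,0,0.6,0,0,0.15,0,0,0,0.6,0,0,0.18,0,0,0,0.6,0,0,0,0,0,0]'
python3 - <<'E'
from h import *
st();p,W=cloud("top");Z=W[...,2];B=p.astype(int)
cv2.imwrite('pics/crop4.png',cv2.resize(p[200:290,100:240,::-1],None,fx=5,fy=5,interpolation=2))
blobs(W,(Z>22)&(Z<50)&box(95,205,145,290))
blobs(W,(abs(B[...,0]-B[...,2])<35)&(B.min(2)>70)&(Z<20)&box(105,205,145,290))
p,W=cloud("side");Z=W[...,2]
for x,y in((566.6,199),(451.6,208)): blobs(W,(Z>98)&(Z<125)&(abs(W[...,0]-x)<45)&(abs(W[...,1]-y)<45))
blobs(W,(Z>22)&(Z<50)&(W[...,1]>390)&(W[...,1]<490)&(W[...,0]>430)&(W[...,0]<570))
E
```

```text
time: 20.85
position: [452.9, 209.5, 358.5]
ee_rot: [-3.137, -0.011, -0.132]
contact_force: [1.3, 0.1, 0.9]
opening: 49.8
finger_force: 0.0
20.85 [452.9 209.5 358.5] [-3.137 -0.011 -0.132] [1.3 0.1 0.9] 49.80091434721744 0.0
px [123. 253.] n 220 z [24. 36. 42.] mean [500.4 437.7] rect [501.1 439.1  93.6  22.   -0.8]
px [127. 230.] n 205 z [ 1.  6. 11.] mean [575.2 436.7] rect [574.1 437.1  52.5  45.2  -3.9]
px [253. 255.] n 116 z [100. 111. 117.] mean [564.9 202.7] rect [566.5 200.4  50.3  15.5  -5.2]
px [289. 270.] n 131 z [ 99. 112. 116.] mean [449.5 211.5] rect [451.4 210.2  51.6  17.3  -3.8]
px [230. 344.] n 332 z [24. 35. 38.] mean [497.2 442.6] rect [499.4 440.5  93.7  21.6  -0.7]
```

View pics/crop4.png

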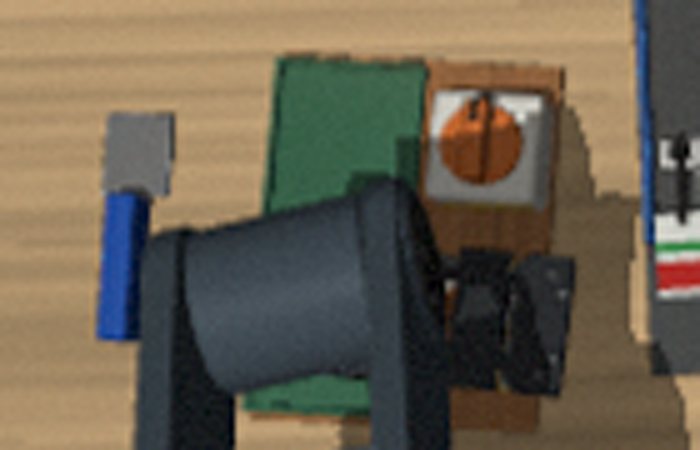

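The crop shows cap B's line at its dot (480,100), and the measured bar angles say both caps are home. The spreader's blue handle is at (122,265) and its blade at (140,153). Fetching it.

```bash
python3 -m crank '[0.6,0.0327,0.1535,0,0,0,0.0058,0.6,0.0327,0.1535,0,0,0,0.0058,0.6,0.0327,0.1535,0,0,0,0.0058,0.6,0.0327,0.1535,0,0,0,0.0058,0.6,0.0327,0.1535,0,0,0,0.0058,0.6,0.0327,0.1535,0,0,0,0.0058,0.6,0,0,-0.16,0,0,0,0.6,0,0,-0.16,0,0,0]'
python3 -m crank '[0.6,0,0,-0.14,0,0,0,0.6,0,0,-0.1,0,0,0,0.6,0,0,-0.06,0,0,0,0.6,0,0,-0.02,0,0,0,0.6,0,0,0,0,0,0,0.6,0,0,0,0,0,0]'
```

```text
time: 21.75
position: [499.6, 440.4, 271.7]
ee_rot: [-3.141, -0.001, -0.021]
contact_force: [0.3, -0.9, -0.7]
opening: 52.0
finger_force: 0.0
time: 22.35
position: [500.6, 439.1, 194.8]
ee_rot: [-3.14, -0.002, -0.023]
contact_force: [-0.1, 0.4, 0.8]
opening: 52.4
finger_force: 0.0
```

```bash
python3 -m crank '[0,0,0,0,0,0,0,0,0,0,0,0,0,0,0,0,0,0,0,0,0,0,0,0,0,0,0,0,0,0,0,0,0,0,0,0,0,0,0,0,0,0,0,0,0,0,0,0,0]' 40
```

```text
time: 23.05
position: [500.2, 438.8, 194.0]
ee_rot: [3.142, -0.0, -0.023]
contact_force: [-0.2, -0.8, 2.6]
opening: 19.8
finger_force: 40.0
```

```bash
python3 -m crank '[0,0,0,0.09,0,0,0,0,0,0,0.09,0,0,0,0,0.018,-0.1236,0,0,0,-0.0045,0,0.018,-0.1236,0,0,0,-0.0045,0,0.018,-0.1236,0,0,0,-0.0045,0,0.018,-0.1236,0,0,0,-0.0045,0,0,0,0,0,0,0,0,0,0,0,0,0,0]'
python3 -m crank '[0,0,0,-0.06,0,0,0,0,0,0,-0.04,0,0,0,0,0,0,-0.018,0,0,0,0,0,0,0,0,0,0,0,0,0,0,0,0,0]'
```

```text
time: 23.85
position: [518.4, 314.7, 238.6]
ee_rot: [-3.141, 0.0, -0.081]
contact_force: [0.2, 0.6, -1.5]
opening: 19.8
finger_force: 40.0
time: 24.35
position: [517.8, 315.7, 208.5]
ee_rot: [3.141, 0.001, -0.078]
contact_force: [0.0, 0.7, -1.0]
opening: 19.5
finger_force: 40.0
```

```bash
python3 -m crank '[0.4,0,0,0,0,0,0,0.4,0,0,0,0,0,0,0.4,0,0,0,0,0,0,0.4,0,0,0.1,0,0,0,0.6,0,0,0.2,0,0,0,0.6,0,0,0.2,0,0,0,0.6,0,0,0,0,0,0,0.6,0,0,0,0,0,0]'
python3 - <<'E'
from h import *
st();p,W=cloud("top");Z=W[...,2];B=p.astype(int)
cv2.imwrite('pics/crop5.png',cv2.resize(p[175:290,135:295,::-1],None,fx=5,fy=5,interpolation=2))
k=(Z>74)&(Z<115)&box(235,235,285,285); blobs(W,k)
k=(Z>45)&(Z<115)&box(235,235,285,285); blobs(W,k)
blobs(W,(Z>54)&(Z<86)&box(225,185,295,240))
p,W=cloud("side");Z=W[...,2]
cv2.imwrite('pics/side5.png',cv2.resize(p[200:360,190:350,::-1],None,fx=3.7,fy=3.7,interpolation=2))
blobs(W,(Z>74)&(Z<115)&(abs(W[...,0]-459)<50)&(abs(W[...,1]-2)<50))
E
```

```text
time: 25.15
position: [518.3, 315.3, 336.0]
ee_rot: [-3.14, -0.003, -0.08]
contact_force: [0.2, -0.2, -0.5]
opening: 51.0
finger_force: 0.0
25.15 [518.3 315.3 336. ] [-3.14e+00 -3.00e-03 -8.00e-02] [ 0.2 -0.2 -0.5] 51.031448982469016 0.0
px [259. 261.] n 108 z [ 90.  96. 101.] mean [459.2   2.2] rect [459.3   2.6  61.4  16.2 -15.8]
px [259. 261.] n 444 z [49. 61. 98.] mean [458.8   2.2] rect [459.4   2.7  71.8  61.8 -88.2]
px [274. 207.] n 134 z [65. 71. 76.] mean [629.8 -47.2] rect [631.3 -47.2  62.1  21.5   2.9]
px [256. 207.] n 137 z [64. 71. 76.] mean [629.4  10.4] rect [630.   10.5  61.1  21.5   4.4]
px [315. 232.] n 153 z [76. 91. 97.] mean [456.6   7. ] rect [457.8   3.7  61.8  20.8 -16.4]
```

View pics/crop5.png

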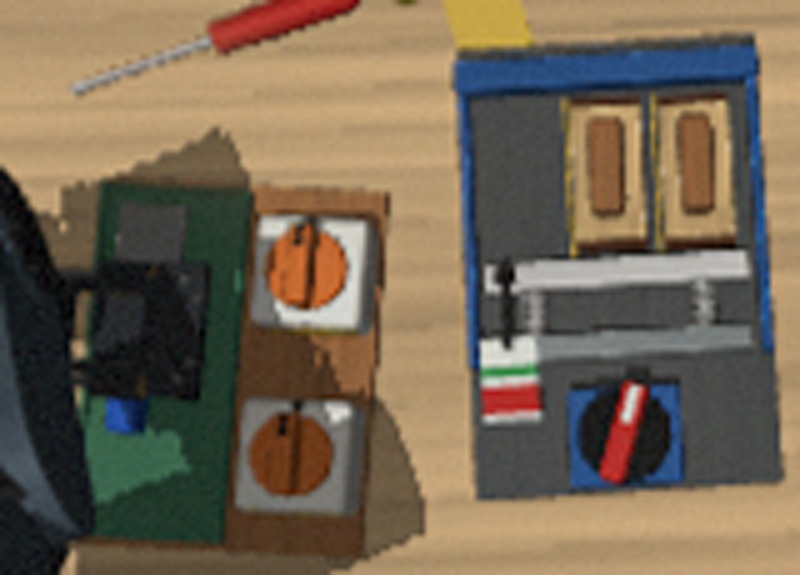

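View pics/side5.png

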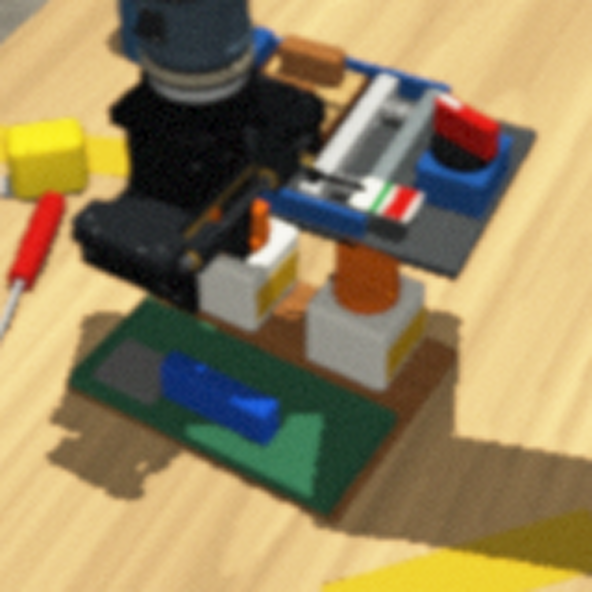

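Both caps are home and the spreader lies flat in the tray. Side crop: handle (220,395), blade (130,370). Both blocks are in the press. The knob axis is at (459.3,2.6), bar at -16°, top at 96 mm. I'll grip it at yaw 2.86 rad, so that about 4 rad can be turned in one grip.

```bash
python3 -m crank '[0.6,-0.0295,-0.1563,0,0,0,0.045,0.6,-0.0295,-0.1563,0,0,0,0.045,0.6,-0.0295,-0.1563,0,0,0,0.045,0.6,-0.0295,-0.1563,0,0,0,0.045,0.6,-0.0295,-0.1563,0,0,0,0.045,0.6,-0.0295,-0.1563,0,0,0,0.045,0.6,-0.0295,-0.1563,0,0,0,0.045,0.6,-0.0295,-0.1563,0,0,0,0.045]'
python3 -m crank '[0.6,0,0,0,0,0,0.045,0.6,0,0,0,0,0,0.045,0.6,0,0,0,0,0,0.045,0.6,0,0,0,0,0,0.045,0.6,0,0,0,0,0,0.045,0.6,0,0,0,0,0,0.045,0.6,0,0,0,0,0,0.045,0.6,0,0,0,0,0,0.045]'
python3 -m crank '[0.6,0,0,0,0,0,0.045,0.6,0,0,0,0,0,0.045,0.6,0,0,0,0,0,0.045,0.6,0,0,0,0,0,0.045,0.6,0,0,0,0,0,0.036,0.6,0,0,0,0,0,0,0.6,0,0,0,0,0,0]'
python3 -c "
from h import *
print(r.observe()['q'])"
```

```text
time: 26.05
position: [458.8, 4.8, 332.6]
ee_rot: [-3.138, 0.001, 1.044]
contact_force: [0.1, -0.1, -0.1]
opening: 52.2
finger_force: 0.0
time: 26.85
position: [459.3, 6.2, 332.5]
ee_rot: [-3.138, -0.003, 2.175]
contact_force: [-0.2, 0.3, -0.0]
opening: 52.3
finger_force: 0.0
time: 27.55
position: [459.5, 6.2, 333.1]
ee_rot: [-3.141, -0.003, 2.845]
contact_force: [-0.3, -0.0, -0.3]
opening: 52.1
finger_force: 0.0
[-2.30491759e-01  4.25271493e-01  1.90991848e+00  3.99723507e-05
  8.09386637e-01 -1.50510447e+00]
```

```bash
python3 -m crank '[0.6,0,-0.0145,-0.14,0,0,0.003,0.6,0,0,-0.1,0,0,0,0.6,0,0,-0.06,0,0,0,0.6,0,0,-0.03,0,0,0,0.6,0,0,-0.01,0,0,0,0.6,0,0,0,0,0,0,0.6,0,0,0,0,0,0]' 45
python3 -m crank '[0,0,0,0,0,0,0,0,0,0,0,0,0,0,0,0,0,0,0,0,0,0,0,0,0,0,0,0,0,0,0,0,0,0,0,0,0,0,0,0,0,0,0,0,0,0,0,0,0]'
```

```text
time: 28.25
position: [460.2, 2.5, 249.8]
ee_rot: [3.142, 0.001, 2.857]
contact_force: [0.7, -0.4, -0.3]
opening: 51.9
finger_force: 0.0
time: 28.95
position: [459.5, 0.5, 249.4]
ee_rot: [-3.137, -0.001, 2.861]
contact_force: [-4.7, -14.8, 1.7]
opening: 15.7
finger_force: 45.0
```

```bash
python3 -m crank '[0,-0.002,-0.008,0,0,0,0,0,0,0,0,0,0,0,0,0,0,0,0,0,-0.03,0,0,0,0,0,0,-0.04,0,0,0,0,0,0,-0.04,0,0,0,0,0,0,-0.04,0,0,0,0,0,0,0]'
python3 -c "
from h import *
st();print(r.observe()['moment'])"
```

```text
time: 29.65
position: [459.2, -0.3, 249.4]
ee_rot: [-3.139, 0.001, 2.386]
contact_force: [-3.2, -9.7, 2.9]
opening: 15.6
finger_force: 45.0
29.65 [ 4.592e+02 -3.000e-01  2.494e+02] [-3.139e+00  1.000e-03  2.386e+00] [-3.2 -9.7  2.9] 15.625741823873826 44.98277133330703
[-1.5918668   0.43149382 -0.14333286]
```

```bash
python3 -m crank '[0,0,-0.004,0,0,0,-0.04,0,0,0,0,0,0,-0.04,0,0,0,0,0,0,-0.04,0,0,0,0,0,0,-0.04,0,0,0,0,0,0,-0.04,0,0,0,0,0,0,-0.04,0,0,0,0,0,0,-0.04,0,0,0,0,0,0,-0.04]'
python3 -m crank '[0,0,0,0,0,0,-0.04,0,0,0,0,0,0,-0.04,0,0,0,0,0,0,-0.04,0,0,0,0,0,0,-0.04,0,0,0,0,0,0,-0.04,0,0,0,0,0,0,-0.04,0,0,0,0,0,0,-0.04,0,0,0,0,0,0,-0.04]'
python3 - <<'E'
from h import *
st();print(r.observe()['moment'])
p,W=cloud("side")
cv2.imwrite('pics/side6.png',cv2.resize(p[190:290,220:350,::-1],None,fx=5,fy=5,interpolation=2))
E
```

```text
time: 30.45
position: [458.7, -0.8, 249.3]
ee_rot: [-3.139, 0.002, 1.378]
contact_force: [-3.3, -6.2, 3.4]
opening: 15.4
finger_force: 45.0
time: 31.25
position: [458.3, -0.5, 249.3]
ee_rot: [-3.141, 0.004, 0.373]
contact_force: [-4.8, -3.9, 4.7]
opening: 15.8
finger_force: 45.0
31.25 [458.3  -0.5 249.3] [-3.141  0.004  0.373] [-4.8 -3.9  4.7] 15.756557254700851 45.00961457379162
[-0.70773261  0.62505139  0.22048508]
```

View pics/side6.png

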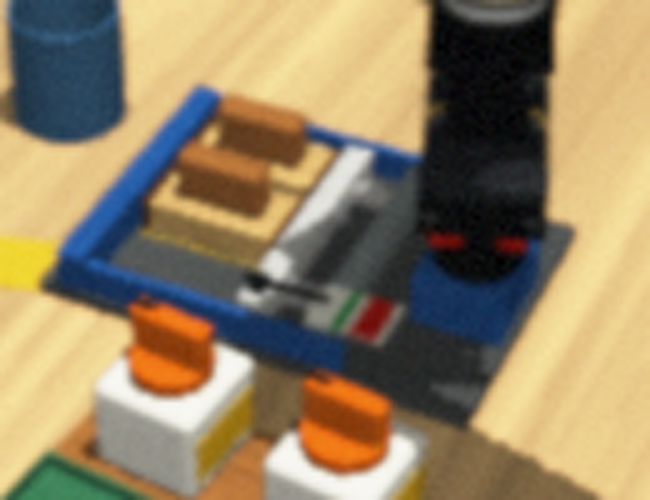

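The jaw has advanced with no spring deflection yet: needle tip (328,293), green mark (345,313). Continuing.

```bash
python3 -m crank '[0,0,0,0,0,0,-0.04,0,0,0,0,0,0,-0.04,0,0,0,0,0,0,-0.04,0,0,0,0,0,0,-0.04,0,0,0,0,0,0,-0.04,0,0,0,0,0,0,-0.04,0,0,0,0,0,0,0]'
python3 -m crank '[0,0,0,0,0,0,-0.04,0,0,0,0,0,0,-0.04,0,0,0,0,0,0,-0.04,0,0,0,0,0,0,-0.04,0,0,0,0,0,0,-0.04,0,0,0,0,0,0,-0.04,0,0,0,0,0,0,0]'
python3 -c "
from h import *
st();print(r.observe()['moment'],r.observe()['q'][5])"
```

```text
time: 32.0
position: [458.3, -0.2, 249.3]
ee_rot: [3.141, 0.003, -0.379]
contact_force: [-5.4, -2.9, 5.1]
opening: 15.5
finger_force: 45.0
time: 32.7
position: [458.5, 0.1, 249.3]
ee_rot: [3.14, 0.002, -1.132]
contact_force: [-3.5, 0.5, 5.5]
opening: 15.7
finger_force: 45.0
32.7 [4.585e+02 1.000e-01 2.493e+02] [ 3.140e+00  2.000e-03 -1.132e+00] [-3.5  0.5  5.5] 15.738017215207744 44.98649122193456
[ 0.10582905  0.49423966 -0.11981283] 2.4577017721542758
```

```bash
python3 -m crank '[0.6,0,0,0,0,0,0,0.6,0,0,0,0,0,0,0.6,0,0,0,0,0,0,0.6,0,0,0.1,0,0,0,0.6,0,0,0.14,0,0,0,0.6,0,0,0,0,0,0.04,0.6,0,0,0,0,0,0.045,0.6,0,0,0,0,0,0.045]'
python3 -m crank '[0.6,0,0,0,0,0,0.045,0.6,0,0,0,0,0,0.045,0.6,0,0,0,0,0,0.045,0.6,0,0,0,0,0,0.045,0.6,0,0,0,0,0,0.045,0.6,0,0,0,0,0,0.045,0.6,0,0,0,0,0,0.045,0.6,0,0,0,0,0,0.045]'
python3 -m crank '[0.6,0,0,0,0,0,0.045,0.6,0,0,0,0,0,0.045,0.6,0,0,0,0,0,0.045,0.6,0,0,0,0,0,0.045,0.6,0,0,0,0,0,0.045,0.6,0,0,0,0,0,0.045,0.6,0,0,0,0,0,0.045,0.6,0,0,0,0,0,0.045]'
python3 -m crank '[0.6,0,0,0,0,0,0.045,0.6,0,0,0,0,0,0.045,0.6,0,0,0,0,0,0.045,0.6,0,0,0,0,0,0.015,0.6,0,0,0,0,0,0,0.6,0,0,0,0,0,0]'
python3 - <<'E'
from h import *
p,W=cloud("top");Z=W[...,2]
blobs(W,(Z>54)&(Z<86)&box(225,185,295,240))
k=(Z>74)&(Z<115)&box(235,235,285,285); blobs(W,k)
p,W=cloud("side");Z=W[...,2]
blobs(W,(Z>74)&(Z<105)&(abs(W[...,0]-459)<50)&(abs(W[...,1]-2)<50))
cv2.imwrite('pics/side7.png',cv2.resize(p[190:290,220:350,::-1],None,fx=5,fy=5,interpolation=2))
E
```

```text
time: 33.5
position: [459.7, -0.5, 309.7]
ee_rot: [-3.141, -0.001, -0.717]
contact_force: [-0.7, -0.2, 0.3]
opening: 51.5
finger_force: 0.0
time: 34.3
position: [459.7, -0.5, 309.2]
ee_rot: [3.141, -0.001, 0.413]
contact_force: [0.2, 0.9, -0.5]
opening: 52.3
finger_force: 0.0
time: 35.1
position: [459.7, -0.5, 309.2]
ee_rot: [3.141, -0.0, 1.544]
contact_force: [0.2, 0.1, 0.4]
opening: 52.2
finger_force: 0.0
time: 35.7
position: [459.6, -0.5, 309.2]
ee_rot: [3.141, 0.0, 2.008]
contact_force: [-0.3, 0.2, -0.3]
opening: 52.2
finger_force: 0.0
px [255. 205.] n 133 z [65. 71. 77.] mean [637.7  11. ] rect [639.1  11.4  61.7  21.9   3. ]
px [273. 204.] n 130 z [66. 71. 77.] mean [639.4 -46.7] rect [641.  -46.5  61.7  21.6   3.3]
px [315. 233.] n 95 z [80. 94. 99.] mean [455.4  12. ] rect [457.6   5.   65.8  15.6 -66.1]
```

View pics/side7.png

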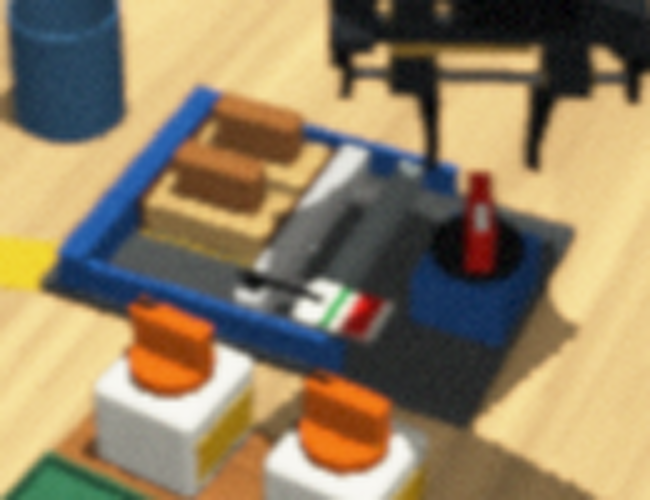

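The needle tip (322,295) is now nearing green (337,305), and both blocks are against the fence. Regripping for the last ~2 rad.

```bash
python3 -m crank '[0.6,-0.003,0,-0.12,0,0,0,0.6,0,0,-0.08,0,0,0,0.6,0,0,-0.04,0,0,0,0.6,0,0,0,0,0,0,0,0,0,0,0,0,0,0,0,0,0,0,0,0,0,0,0,0,0,0,0,0,0,0,0,0,0,0]'
python3 -m crank '[0,0,0,0,0,0,0,0,0,0,0,0,0,0,0,0,0,0,0,0,0,0,0,0,0,0,0,-0.03,0,0,0,0,0,0,-0.04,0,0,0,0,0,0,-0.04,0,0,0,0,0,0,-0.04,0,0,0,0,0,0,0]'
python3 -m crank '[0,0,0,0,0,0,-0.04,0,0,0,0,0,0,-0.04,0,0,0,0,0,0,-0.04,0,0,0,0,0,0,-0.04,0,0,0,0,0,0,-0.04,0,0,0,0,0,0,-0.04,0,0,0,0,0,0,-0.03,0,0,0,0,0,0,0]'
python3 - <<'E'
from h import *
st();print(r.observe()['moment'])
p,W=cloud("side")
cv2.imwrite('pics/side8.png',cv2.resize(p[235:265,265:310,::-1],None,fx=14,fy=14,interpolation=2))
E
```

```text
time: 36.6
position: [458.9, -0.5, 249.9]
ee_rot: [3.14, 0.001, 2.009]
contact_force: [-0.1, 0.3, 0.8]
opening: 28.0
finger_force: 0.0
time: 37.4
position: [458.5, -0.6, 249.5]
ee_rot: [-3.141, 0.0, 1.538]
contact_force: [-2.4, -3.2, 5.3]
opening: 16.1
finger_force: 45.0
time: 38.2
position: [458.3, -0.5, 249.5]
ee_rot: [-3.141, 0.001, 0.691]
contact_force: [-3.0, -2.1, 5.9]
opening: 16.0
finger_force: 45.0
38.2 [458.3  -0.5 249.5] [-3.141e+00  1.000e-03  6.910e-01] [-3.  -2.1  5.9] 16.02766895166179 44.98141949996352
[-0.426881    0.36454269 -0.1361651 ]
```

View pics/side8.png

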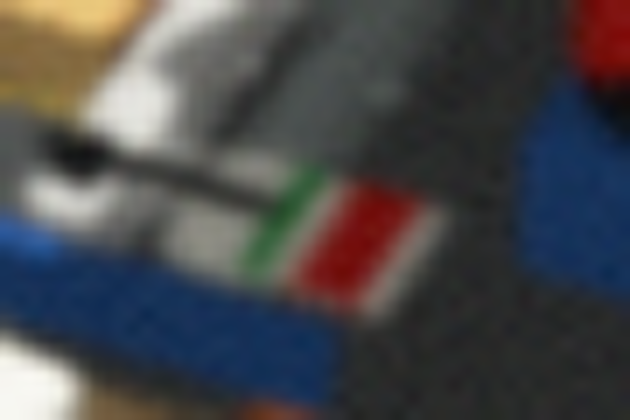

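The needle tip (272,203) is just at the near edge of the green, which matches about 10.5 mm deflection. It needs another 3.5 mm, i.e. 0.7 rad.

```bash
python3 -m crank '[0,0,0,0,0,0,-0.04,0,0,0,0,0,0,-0.04,0,0,0,0,0,0,-0.04,0,0,0,0,0,0,-0.04,0,0,0,0,0,0,-0.04,0,0,0,0,0,0,-0.021,0,0,0,0,0,0,0]'
python3 -m crank '[0.6,0,0,0,0,0,0,0.6,0,0,0,0,0,0,0.6,0,0,0,0,0,0,0.6,0,0,0.1,0,0,0,0.6,0,0,0.2,0,0,0,0.6,0,-0.1,0.2,0,0,0,0.6,0,-0.2,0,0,0,0,0.6,0,-0.2,0,0,0,0]'
python3 -m crank '[0.6,0,-0.2,0,0,0,0,0.6,0,-0.2,0,0,0,0,0.6,0,-0.2,0,0,0,0,0.6,0,-0.2,0,0,0,0,0.6,0,0,0,0,0,0]'
python3 - <<'E'
from h import *
st();p,W=cloud("side")
a=cv2.resize(p[235:265,265:310,::-1],(800,533),interpolation=2)
cv2.imwrite('pics/side9.png',a)
p,W=cloud("top");Z=W[...,2]
cv2.imwrite('pics/top9.png',cv2.resize(p[175:290,140:300,::-1],None,fx=5,fy=5,interpolation=2))
blobs(W,(Z>54)&(Z<86)&box(225,185,295,240))
E
```

```text
time: 38.95
position: [458.2, -0.4, 249.5]
ee_rot: [-3.142, 0.001, -0.003]
contact_force: [-1.9, -1.1, 6.1]
opening: 15.4
finger_force: 45.0
time: 39.75
position: [459.0, -123.6, 370.9]
ee_rot: [3.139, -0.005, -0.001]
contact_force: [1.2, 0.7, -0.9]
opening: 51.8
finger_force: 0.0
time: 40.25
position: [458.9, -329.5, 369.1]
ee_rot: [3.136, -0.004, -0.01]
contact_force: [0.6, -0.6, -0.0]
opening: 52.1
finger_force: 0.0
40.25 [ 458.9 -329.5  369.1] [ 3.136 -0.004 -0.01 ] [ 0.6 -0.6 -0. ] 52.10427075724448 0.0
px [255. 205.] n 135 z [65. 71. 77.] mean [637.2  10.8] rect [638.1  11.4  62.1  22.1   3.2]
px [273. 204.] n 131 z [64. 71. 76.] mean [639.4 -46.7] rect [640.1 -46.6  61.5  21.6   3.2]
```

View pics/side9.png

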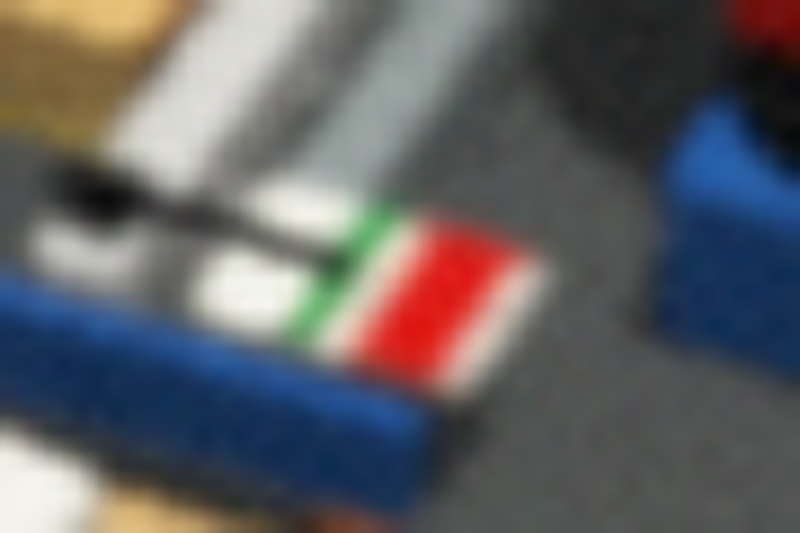

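View pics/top9.png

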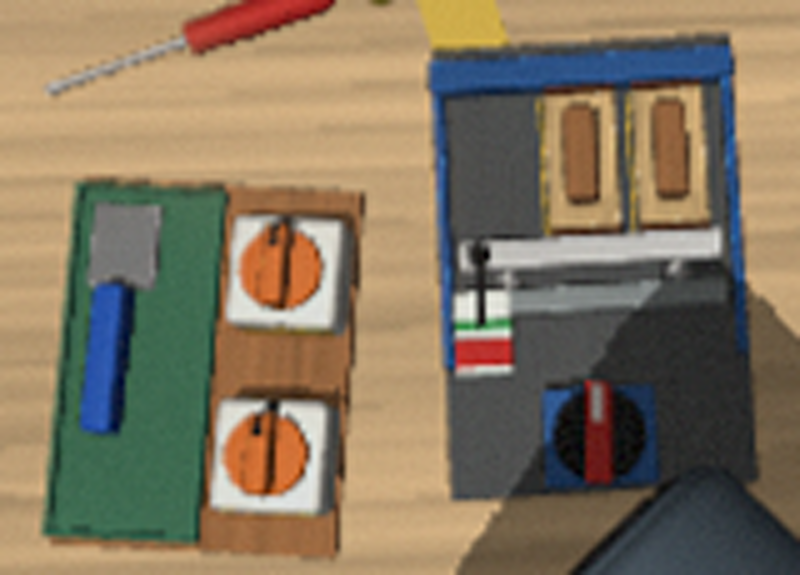

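The needle tip is mid-green in both views: (350,262) in the side crop, (482,326) in the top crop. One last numeric check of the cap angles and for any block not yet seen.

```bash
python3 - <<'E'
from h import *
p,W=cloud("top");Z=W[...,2];B=p.astype(int)
blobs(W,(Z>98)&(Z<125)&box(180,215,218,285))
m=(p.max(2)<70)&box(180,212,215,285)&(Z>60)
print([tuple(W[v,u].round(0)) for v,u in np.argwhere(m)])
print('brown rib-like');X=W[...,0];Y=W[...,1]
wood=(Z>48)&(Z<70)&(X>100)&(X<900)&(np.hypot(X,Y)<950)
blobs(W,wood)
E
```

```text
px [194. 227.] n 89 z [105. 113. 119.] mean [567.1 198. ] rect [567.  199.   50.3  15.2  -4.1]
px [191. 265.] n 90 z [103. 114. 119.] mean [451.2 207.3] rect [451.2 208.   48.3  14.5  -3.7]
[(np.float64(601.0), np.float64(197.0), np.float64(67.0)), (np.float64(597.0), np.float64(196.0), np.float64(71.0)), (np.float64(588.0), np.float64(196.0), np.float64(111.0)), (np.float64(578.0), np.float64(198.0), np.float64(118.0)), (np.float64(569.0), np.float64(193.0), np.float64(94.0)), (np.float64(566.0), np.float64(193.0), np.float64(92.0)), (np.float64(562.0), np.float64(192.0), np.float64(96.0)), (np.float64(560.0), np.float64(194.0), np.float64(86.0)), (np.float64(557.0), np.float64(193.0), np.float64(89.0)), (np.float64(483.0), np.float64(205.0), np.float64(78.0)), (np.float64(484.0), np.float64(204.0), np.float64(65.0)), (np.float64(480.0), np.float64(205.0), np.float64(74.0)), (np.float64(480.0), np.float64(202.0), np.float64(75.0)), (np.float64(469.0), np.float64(207.0), np.float64(115.0)), (np.float64(466.0), np.float64(207.0), np.float64(117.0)), (np.float64(463.0), np.float64(208.
[... 1329 characters left out ...]
.2 187.9] rect [548.9 185.7  91.   47.9 -53.6]
px [160. 246.] n 147 z [48. 52. 55.] mean [517.9 317.6] rect [518.7 317.5  93.4  20.4  -5.2]
px [266. 261.] n 178 z [49. 59. 66.] mean [458.4 -18.7] rect [459.8 -16.8  63.1  34.9  -1.4]
px [252. 262.] n 152 z [50. 59. 66.] mean [458.7  24.2] rect [459.1  24.9  60.9  26.6   1.3]
px [204. 263.] n 37 z [53. 67. 70.] mean [457.8 175.9] rect [458.3 177.7  49.7  11.8  -4. ]
px [203. 275.] n 13 z [55. 67. 69.] mean [420.  179.9] rect [421.  179.8  13.9   9.  -59.9]
px [195. 277.] n 12 z [51. 57. 68.] mean [417.1 204.4] rect [418.9 203.8  24.9   6.1  87.9]
px [456. 370.] n 24 z [50. 57. 67.] mean [ 109.3 -590.5] rect [ 110.  -593.2   26.3    6.7  -62.4]
```

```bash
python3 -c "
from cell import r
print(r.finish_job())"
```

```text
the job is handed in; nothing more can be done
None
```

I handed the job in at about 40 s on the robot's clock: both push blocks found (no third on the bench) are clamped against the fence with the needle mid-green, both caps are screwed home, and the spreader lies flat in the tray.

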